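# Unlock and open the sliding cover of a bench centrifuge

## Task

Open the bench centrifuge. Pinch both release tabs of its latch knob together, turn the knob anticlockwise (seen from above) all the way to its stop and let go so that both tabs spring fully back out; then push the sliding cover by its fin fully open against its stop and leave it there. Leave the timer, the tube rack and the bottle where they stand.

Things in the scene. Friction and masses are not known exactly. Their poses are not given: they have to be found in the camera images.
- centrifuge: White bench centrifuge, fixed, 300 x 360 x 130 mm (x, y, z): the flat deck on top is 130 mm above the bench. Origin at the centre of its underside; x points from its control panel (robot side) to its back, y to the left seen from the robot, z up. In this frame the knob's axis is at x -85, y -60 mm and the shut cover's centre at x 55, y -100 mm. The rotor well is under the cover.
- knob_centre (a point): Point on the latch knob's upright axis, 40 mm above the deck; its frame turns with the knob. Black hub: 22 mm diameter, top 46 mm above the deck. Upright grey tabs stand at its +y and -y sides. A steel tongue along its +x, top 16 mm above the deck, reaches 62 mm from the axis and bars the cover's catch while locked. A fixed collar, 80 mm across and 11 mm high, surrounds the foot.
- lock_knob (a joint): Turn of the latch knob, rad: 0 = locked (0.035 of play; its frame parallel to the centrifuge's), growing anticlockwise from above to the stop at 1.222 (70 degrees) = open. It turns only while both tabs are pressed in more than 3 mm. Let go within 5 degrees of the stop, the tabs spring out into the open notches and hold it there. Friction about 0.04 N m.
- tab_left (a joint): Travel towards the axis of the upright tab at the knob's +y side, m: 0 = out (caught in a notch of the collar), 0.007 = fully pressed (spring, 2 N at rest to 7 N fully in). Each tab is 20 mm wide (knob's x), 7 mm thick (y), and spans 16 to 50 mm above the deck; at rest its outer face is 26 mm from the axis, 52 mm over both.
- tab_right (a joint): The same for the tab at the knob's -y side, opposite.
- cover (a joint): Travel of the sliding aluminium cover along the centrifuge's +y (to the left seen from the robot), m: 0 = shut, 0.12 = fully open at its stop. It stays where it is left; it takes about 3 N to slide, more when moved fast. When the knob is locked it has at most 4 mm of play.
- cover_fin (a point): Middle of the top edge of the cover's upright fin, 38 mm above the deck; moves with the cover. The cover is a plate 150 x 130 x 8 mm (x, y, z) on the deck; the fin stands on its middle, 70 mm long along the centrifuge's x, 8 mm thick along y, from 8 to 38 mm above the deck. Push it from its -y side. A steel catch, top 20 mm above the deck, juts from the plate's knob side.
- timer: Loose black timer, 50 x 60 x 22 mm, lying on the deck at the left front; origin at the centre of its underside. Bystander.
- tube_rack: Loose white rack of tubes, 75 x 160 mm and 95 mm high, on the bench beside the centrifuge; origin at the centre of its underside. Bystander.
- reagent: Loose amber bottle, 60 mm diameter, 120 mm high, on the bench beside the centrifuge; origin at the centre of its underside. Bystander.

How it is judged:
By the outcome, as a careful person would: the job done as asked, in the order asked, and still so for the second after the job is handed in, with the robot touching nothing.
It also fails if it takes over 48 s, if anything falls off the work surface, if the arm or the gripper's body presses on something with over 40 N, if the wrist force passes 120 N, or if a joint passes its speed limit or range.

## Robot

A 6-joint arm with a two-finger parallel gripper is mounted at the origin on the work surface. World frame = base frame: x ahead of the robot, y to its left, z up, the work surface at z = 0. Lengths are in mm, angles in rad, forces in N, time in s.
With the tool pointing down it reaches from about 275 to 825 mm from the base axis. Payload 4.9 kg.
Tool frame: the origin (TCP) lies at the very end of the fingers, on their centre line; the grasp point (between the pads) lies 19 mm behind it; z points along the fingers, y is the line along which they close (so a half turn about z gives the same grasp; the last joint's range is limited). The gripper opens to 85 mm and grips with 20 to 120 N. Pads are 22 mm wide; open, the fingers measure 114 mm over their backs; the gripper's body (76 mm by 85 mm) begins 54 mm behind the grasp point. The pads swing forward as they close: fully open they stand 13 mm farther back than shut.
Start: joints at [1.152, 0.326, -0.193, 1.052, 0, 1.437], TCP at [154.525, 527.864, 231.281] pointing down, gripper open.
Joint ranges: [-2.65, 2.65], [-0.97, 1.79], [-1.3, 1.35], [-1.93, 2.1], [-1.47, 1.37], [-3.14, 3.14]. Speed limits (rad/s): [2.57, 2.57, 3.14, 3.14, 3.14, 3.14].

## Interface

Orientations are given as [roll, pitch, yaw] about the fixed x, y, z axes, in that order (R = Rz(yaw) Ry(pitch) Rx(roll)).
In Python, from bench import bot, solve_ik, imaging gives the robot as it stands. Calls block until the motion is done:
- bot.move_ptp(position, orientation): joint-space move of the TCP to a pose.
- bot.movel(position, rot=None, max_speed=150, threshold=None): straight line of the TCP; rot=None keeps the orientation; max_speed is the mean speed in mm/s. With threshold (N) it stops when the force on the tool has changed by that much, and returns True; else False.
- bot.move_j(angles): joint-space move.
- bot.grip(opening, effort=None): opening from 0.0 (shut) to 1.0 (fully open); effort is the grip in N (None keeps the last); returns when the fingers have stopped.
- bot.dwell(seconds).
- solve_ik(position, orientation): joint angles nearest the present ones, or None.
- bot.get_state(): the state.
- imaging.capture(name): name is "scene" or "top" or "wrist"; returns the picture (420x560x3 uint8, blue, green, red); there is no depth.
- imaging.camera_model(name): a dict with "K" (3x3 intrinsics, pixels), "position" and "rotation" of the camera in the world. Camera axes: x right, y up, looking along -z (the intrinsics and any distortion apply to the point x, -y, -z); pixel columns grow to the right and rows downward; lengths in mm; the calibration is good to about 2 mm. A picture is of the moment at which its call begins: read the wrist's pose just before it. camera_model takes no time and is no camera call; for the wrist camera it gives the pose at the moment of the call.
A pose or a line that the arm cannot do raises bot.IKError and nothing moves.
- bot.sign_off(): hands the job in; it is judged then, once.
The state is a dict: "t": time; "qpos": joint angles; "joint_velocities": joint speeds; "effort": joint torques, N m; "tcp_pos": TCP position; "orientation": TCP orientation; "contact_force": force on the tool from outside, world axes, zero at the start; "wrist_torque": the same for the moment, N m; "opening": opening from 0.0 (shut) to 1.0 (fully open); "gripper_force": force on a finger pad.
Only numpy, scipy, OpenCV 4.12 (cv2) and the standard library are available. Lean on these libraries where they do the work, as an engineer would, in place of code of your own. Each camera call takes 0.05 s, during which the arm holds its last target. There are 200 camera calls.

## Working session

There is one attempt and no reset: what is moved stays moved. The work goes in short steps, each a Python script; the robot and the scene stay as the last script left them, time stands still between calls to the robot, and variables do not carry over. Pictures are saved under pics/ and viewed, at most 10 in all, crops included, and the job is handed in when it is done.

```bash
mkdir -p pics; python3 - <<'E'
from bench import bot, imaging
import cv2, numpy as np
for n in ("scene","top"):
    cv2.imwrite(f"pics/{n}0.png", imaging.capture(n)); m=imaging.camera_model(n); print(n,m)
print(bot.get_state())
E
```

```text
scene {'K': array([[429.69436146,   0.        , 291.31323623],
       [  0.        , 429.69436146, 208.60192417],
       [  0.        ,   0.        ,   1.        ]]), 'position': array([1249.13159956,  142.71803341,  866.81985701]), 'rotation': array([ 0.71072363, -0.0143481 ,  1.73328338])}
top {'K': array([[452.88893239,   0.        , 280.08695728],
       [  0.        , 452.88893239, 207.58876733],
       [  0.        ,   0.        ,   1.        ]]), 'position': array([ 428.90471648,   42.94873476, 1275.27569353]), 'rotation': array([ 0.15313247,  0.0174652 , -1.59739729])}
{'t': 0.1, 'qpos': array([ 1.15180409e+00,  3.26857723e-01, -1.93446561e-01,  1.05200404e+00,
       -1.42206669e-06,  1.43661050e+00]), 'joint_velocities': array([-2.06640158e-03, -1.17100714e-03,  2.12124093e-03,  1.89944376e-04,
        5.52736698e-05, -3.20485822e-04]), 'effort': array([ 1.10841836e-04, -4.44240081e+01,  2.63038552e+01,  7.80379458e-03,
       -2.31412887e-04,  3.06610332e-06]), 'tcp_pos': array([154.31067443, 527.38728061, 230.60086127]), 'orientation': array([-3.14009406e+00, -2.00870348e-04,  2.85678609e+00]), 'contact_force': array([-0.06790103, -0.30180071,  0.0705977 ]), 'wrist_torque': array([-0.02197071, -0.03577629, -0.00203347]), 'gripper_force': 0.0, 'opening': 0.9981619051973434}
```

View pics/top0.png

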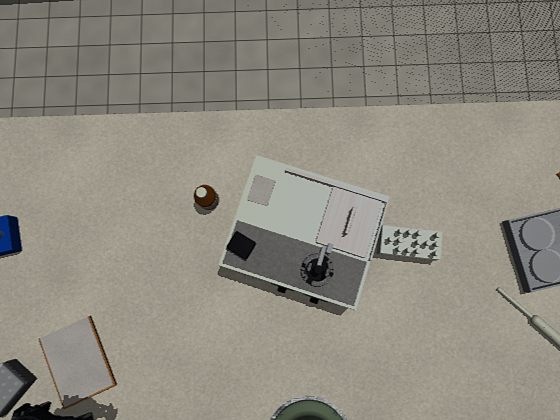

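View pics/scene0.png

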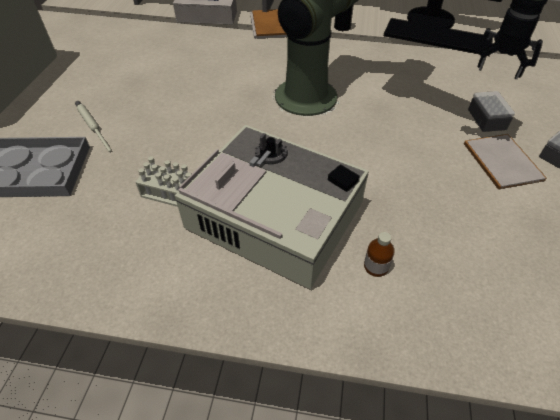

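The top view shows the centrifuge turned about -15°. Its deck corners are near (257,156), (388,197), (355,309) and (220,267); the knob is near (319,268) and the fin near (348,221). The scene view agrees. Next I'll compute a pose from those points and look closer with the wrist camera.

```bash
cat > h.py <<'E'
from bench import bot, imaging, solve_ik
import cv2, numpy as np
from scipy.spatial.transform import Rotation as R
def ray(m,px,z):
    d=R.from_euler('xyz',m['rotation']).as_matrix()@(np.array([1,-1,-1])*(np.linalg.inv(m['K'])@[*px,1]))
    p=np.array(m['position']); return p+d*(z-p[2])/d[2]
def proj(m,p):
    c=R.from_euler('xyz',m['rotation']).as_matrix().T@(np.array(p)-m['position']); u=m['K']@(c*[1,-1,-1]); return u[:2]/u[2]
def fit(loc,w):  # 2D rigid local->world
    loc=np.array(loc,float);w=np.array(w)[:,:2];a=loc-loc.mean(0);b=w-w.mean(0)
    th=np.arctan2((a[:,0]*b[:,1]-a[:,1]*b[:,0]).sum(),(a*b).sum()); c,s=np.cos(th),np.sin(th);M=np.array([[c,-s],[s,c]])
    t=w.mean(0)-M@loc.mean(0); return th,t,np.linalg.norm(loc@M.T+t-w,axis=1)
E
python3 - <<'E'
from h import *
im=cv2.imread('pics/top0.png'); m=imaging.camera_model('top')
P=[(257,156),(388,197),(355,309),(220,267)]
W=[ray(m,p,130) for p in P]
print(np.round(W), [np.linalg.norm(W[i]-W[(i+1)%4]) for i in range(4)])
th,t,e=fit([(150,180),(150,-180),(-150,-180),(-150,180)],W);print(th,t,e)
c,s=np.cos(th),np.sin(th)
T=lambda x,y:np.array([c*x-s*y+t[0],s*x+c*y+t[1]])
print('knob pred',T(-85,-60),'seen',ray(m,(319,267),176),'fin pred',T(55,-100),ray(m,(348,222),168))
k=T(-85,-60)
print(bot.get_state()['orientation'], imaging.camera_model('wrist'))
for y in (th,th+np.pi/2,th-np.pi/2,th+np.pi,th-np.pi): print(y, solve_ik([k[0],k[1],330],[np.pi,0,y]))
cv2.imwrite('pics/topc.png',cv2.resize(im[145:320,200:400],None,fx=4,fy=4*0.85*1.0 if 0 else 3.4,interpolation=cv2.INTER_CUBIC))
E
```

```text
[[ 744.  115.  130.]
 [ 625. -218.  130.]
 [ 348. -120.  130.]
 [ 460.  213.  130.]] [np.float64(353.6599823168051), np.float64(294.7423081678676), np.float64(351.30821068673544), np.float64(301.04159399959)]
-0.334629059064299 [544.1715014   -2.51930596] [3.56917681 3.61691486 5.59116822 4.05586504]
knob pred [444.18113491 -31.2756376 ] seen [451.83655806 -32.04955733 176.        ] fin pred [ 563.27888964 -115.0355613 ] [ 559.60096725 -108.03791045  168.        ]
[-3.14009406e+00 -2.00870348e-04  2.85678609e+00] {'K': array([[358.97588165,   0.        , 279.44958095],
       [  0.        , 358.97588165, 216.16446896],
       [  0.        ,   0.        ,   1.        ]]), 'position': array([ 89.25427756, 546.05535642, 373.32210515]), 'rotation': array([-0.26990772,  0.00250908,  1.28604588])}
-0.334629059064299 [-0.23634685  0.07782061 -0.25380644  1.23916927  0.         -3.04331045]
1.2361672677305975 [-0.23634685  0.07782061 -0.25380644  1.23916927  0.          1.66907853]
-1.9054253858591956 [-0.23634685  0.07782061 -0.25380644  1.23916927  0.         -1.47251412]
2.8069635945254943 [-0.23634685  0.07782061 -0.25380644  1.23916927  0.          0.09828221]
-3.476221712654092 [-0.23634685  0.07782061 -0.25380644  1.23916927  0.          0.09828221]
```

```bash
python3 - <<'E'
from h import *
th=-.335
bot.move_ptp([485,-30,370],[np.pi,0,th+np.pi]); bot.dwell(.3)
m=imaging.camera_model('wrist'); im=imaging.capture('wrist'); cv2.imwrite('pics/w1.png',im)
import pickle; pickle.dump(m,open('w1.pkl','wb')); print(m, bot.get_state()['t'])
E
```

```text
{'K': array([[358.97588165,   0.        , 279.44958095],
       [  0.        , 358.97588165, 216.16446896],
       [  0.        ,   0.        ,   1.        ]]), 'position': array([420.90941073,  -7.9730838 , 512.66498545]), 'rotation': array([-2.70024516e-01,  9.59656161e-04,  1.23656577e+00])} 2.8083
```

View pics/w1.png

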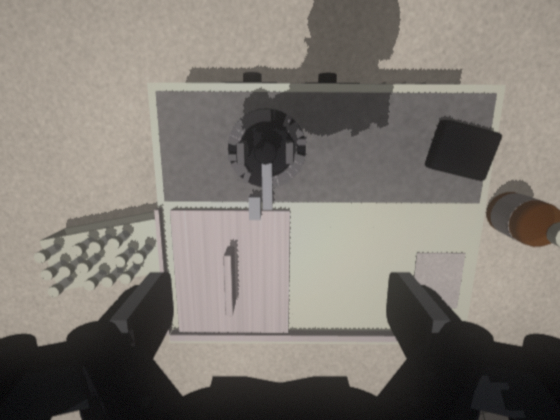

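View pics/topc.png

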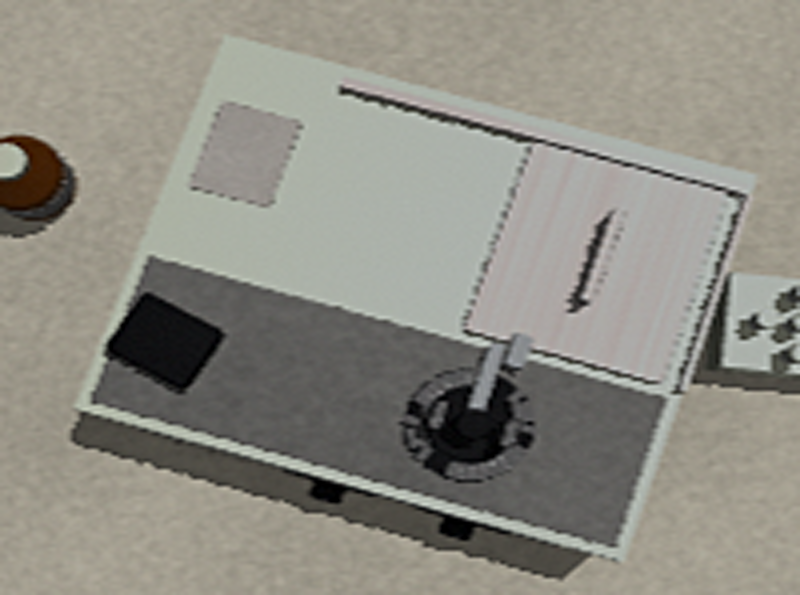

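The wrist view shows the deck's front corners near (149,84) and (504,85), the cover corners near (173,209), (290,209), (290,332) and (175,333), the hub near (267,147) and the tabs near x 238 and 294. The timer and rack are clear of the knob.

```bash
python3 - <<'E'
from h import *
import pickle; m=pickle.load(open('w1.pkl','rb')); im=cv2.imread('pics/w1.png')
obs=[((149,84),(-150,-180),130),((504,85),(-150,180),130),((172,209),(-20,-165),138),((291,209),(-20,-35),138),((290,332),(130,-35),138),((175,333),(130,-165),138)]
W=[ray(m,o[0],o[2]) for o in obs]
th,t,e=fit([o[1] for o in obs],W); print(th,t,e)
c,s=np.cos(th),np.sin(th); T=lambda x,y,z:np.array([c*x-s*y+t[0],s*x+c*y+t[1],z])
print('knob',T(-85,-60,170),'fin',T(55,-100,168))
x0,y0=140,70; f=4; v=cv2.resize(im[y0:y0+150,x0:x0+200],None,fx=f,fy=f,interpolation=cv2.INTER_CUBIC)
v=np.clip(v.astype(float)*2,0,255).astype(np.uint8)
def dot(p,col):
    q=(proj(m,p)-[x0-.5,y0-.5])*f; cv2.circle(v,tuple(int(a) for a in q),4,col,1)
for p in [(-85,-60,176),(-85,-34,180),(-85,-86,180),(-23,-60,146)]: dot(T(*p),(0,0,255))
for a in np.linspace(0,6.28,24): dot(T(-85+11*np.cos(a),-60+11*np.sin(a),176),(0,255,0)); dot(T(-85+40*np.cos(a),-60+40*np.sin(a),141),(255,255,0))
for p in [(-150,-180,130),(-20,-165,138),(-20,-35,138)]: dot(T(*p),(255,0,255))
cv2.imwrite('pics/w1c.png',v)
mt=imaging.camera_model('top'); print('top reproj corners',[proj(mt,T(*p)).round(1) for p in [(150,180,130),(150,-180,130),(-150,-180,130),(-150,180,130),(-85,-60,176)]])
E
```

```text
-0.3416486281205438 [547.26973026  -3.06237572] [2.32576465 2.13957735 2.76120006 1.99149722 2.23714636 5.07860069]
knob [447.07997184 -31.11611537 170.        ] fin [ 565.58683861 -115.70998351  168.        ]
top reproj corners [array([256.4, 154.2]), array([389.7, 195.9]), array([356.1, 309.8]), array([218.6, 264.3]), array([318.7, 269. ])]
```

View pics/w1c.png

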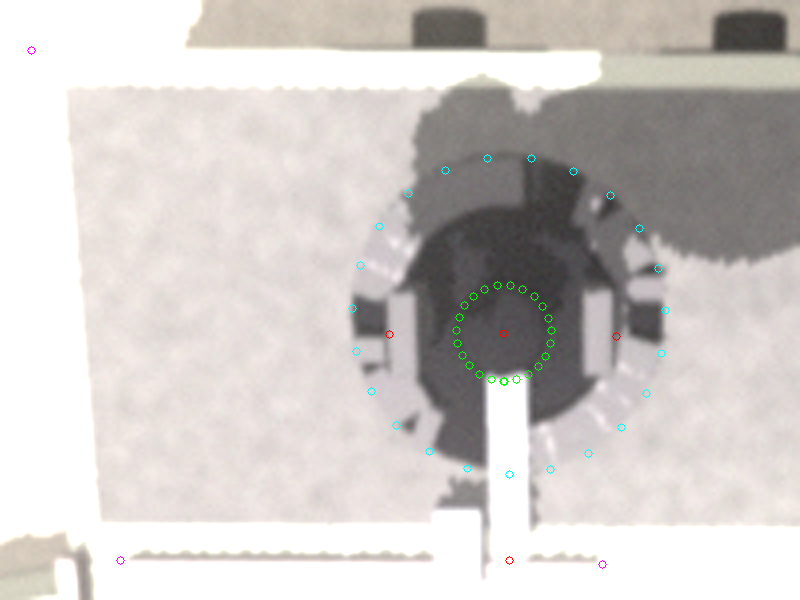

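The projected model agrees with the picture to under 1 mm at the collar, hub, tabs and tongue. Knob axis: (447,-31), yaw -0.342. Now I'll pinch the tabs.

```bash
cat >> h.py <<'E'
th=-0.3416; t0=np.array([547.27,-3.06]); c_,s_=np.cos(th),np.sin(th)
T=lambda x,y,z:np.array([c_*x-s_*y+t0[0],s_*x+c_*y+t0[1],z])
def st(tag=''):
    s=bot.get_state(); print(tag,round(s['t'],2),'tcp',s['tcp_pos'].round(1),'yaw',round(s['orientation'][2],3),'q6',round(s['qpos'][5],3),'F',s['contact_force'].round(1),'M',s['wrist_torque'].round(2),'op',round(s['opening'],3),'gf',round(s['gripper_force'],1)); return s
E
python3 - <<'E'
from h import *
o=[np.pi,0,th+np.pi]
bot.grip(0.8,20)
bot.move_ptp(T(-85,-60,215),o)
st('above')
hit=bot.movel(T(-85,-60,151),max_speed=60,threshold=8); st(f'down {hit}')
if not hit:
    bot.grip(0.3,20); bot.dwell(.2); st('grip')
E
```

```text
above 3.81 tcp [448.3 -31.4 216.2] yaw 2.8 q6 0.107 F [0.2 0.2 0.7] M [-0.05 -0.06  0.02] op 0.802 gf 0.0
down False 5.03 tcp [447.4 -31.2 151.3] yaw 2.8 q6 0.107 F [-0.1  0.1  0.1] M [0.05 0.01 0.03] op 0.799 gf 0.0
grip 5.62 tcp [447.8 -31.1 152.2] yaw 2.8 q6 0.107 F [-1.9  0.5  8.3] M [0.15 0.35 0.03] op 0.432 gf 19.4
```

```bash
python3 - <<'E'
from h import *
q=np.array(bot.get_state()['qpos']); q0=q[5]
for d in (.15,.4,.65,.9,1.1,1.2,1.25):
    q[5]=q0-d; bot.move_j(q); s=st(d)
    if abs(s['wrist_torque'][2])>2: break
bot.dwell(.2); st()
cv2.imwrite('pics/top2.png',imaging.capture('top')[145:320,200:400])
E
```

```text
0.15 5.88 tcp [447.8 -31.  152.4] yaw 2.947 q6 -0.04 F [-0.9  1.4  2.5] M [0.12 0.22 0.11] op 0.424 gf 23.5
0.4 6.23 tcp [447.8 -30.9 152.4] yaw -3.087 q6 -0.288 F [-1.3  0.7  4.4] M [0.38 0.25 0.07] op 0.424 gf 23.9
0.65 6.58 tcp [447.8 -30.7 152.3] yaw -2.838 q6 -0.537 F [-1.9  2.4  5.5] M [0.51 0.38 0.07] op 0.426 gf 24.2
0.9 6.93 tcp [447.7 -30.6 152.3] yaw -2.588 q6 -0.787 F [-1.5  2.4  5.5] M [0.67 0.37 0.07] op 0.424 gf 24.3
1.1 7.24 tcp [447.6 -30.5 152.4] yaw -2.388 q6 -0.987 F [-1.8  2.5  5.6] M [0.71 0.45 0.01] op 0.425 gf 24.4
1.2 7.49 tcp [447.6 -30.5 152.4] yaw -2.288 q6 -1.087 F [-2.5  3.7  6.5] M [0.74 0.49 0.08] op 0.426 gf 24.4
1.25 7.74 tcp [447.6 -30.5 152.4] yaw -2.24 q6 -1.136 F [-2.5  3.4  6.9] M [ 0.86  0.45 -0.41] op 0.423 gf 24.5
 7.94 tcp [447.5 -30.5 152.3] yaw -2.24 q6 -1.136 F [-2.4  2.8  5.6] M [ 0.82  0.52 -0.41] op 0.427 gf 24.5
```

The jump in torque shows the stop has been reached. Next: release, lift and check.

```bash
python3 - <<'E'
from h import *
bot.grip(0.72,20); bot.dwell(.2); s=st('rel')
p=s['tcp_pos']
bot.movel([p[0],p[1],235],max_speed=120); st('up')
bot.move_ptp([485,-30,370],[np.pi,0,th+np.pi]); bot.dwell(.3)
m=imaging.camera_model('wrist'); im=imaging.capture('wrist'); st()
x0,y0=140,70; f=4; v=cv2.resize(im[y0:y0+150,x0:x0+200],None,fx=f,fy=f,interpolation=cv2.INTER_CUBIC)
v=np.clip(v.astype(float)*2,0,255).astype(np.uint8)
a=1.222
for r,b,z in [(26,a+np.pi/2,180),(26,a-np.pi/2,180),(62,a,146)]:
    q=(proj(m,T(-85+r*np.cos(b),-60+r*np.sin(b),z))-[x0-.5,y0-.5])*f; cv2.circle(v,tuple(int(k) for k in q),4,(0,0,255),1)
cv2.imwrite('pics/w2c.png',v)
E
```

```text
rel 8.56 tcp [447.9 -31.3 152.2] yaw -2.233 q6 -1.142 F [ 0.1  0.  -0. ] M [ 0.01  0.01 -0.06] op 0.725 gf 0.0
up 9.4 tcp [447.5 -31.1 234.4] yaw -2.233 q6 -1.143 F [ 0.1 -0.1 -0. ] M [ 0.    0.01 -0.02] op 0.723 gf 0.0
 10.91 tcp [484.9 -30.  369.8] yaw 2.8 q6 0.128 F [ 0.   0.6 -0.2] M [ 0.02 -0.01  0.04] op 0.723 gf 0.0
```

View pics/w2c.png

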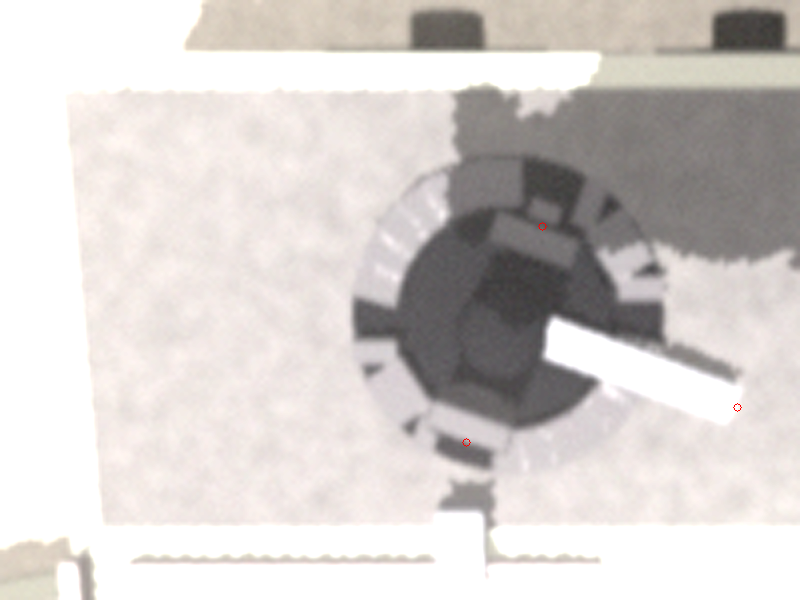

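The knob is at its stop: the tongue ends at (738,405), right where the 70° mark is drawn. Both tabs are back out at 26 mm, at (540,222) and (466,440), and the tongue is clear of the catch at (460,510). Next I'll push the fin with the fingers shut.

```bash
python3 - <<'E'
from h import *
o=[np.pi,0,th+np.pi/2]
bot.grip(0.0,20)
bot.move_ptp(T(55,-130,230),o); st('above')
h=bot.movel(T(55,-130,149),max_speed=80,threshold=8); st(f'down {h}')
if not h:
    h=bot.movel(T(55,-20,149),max_speed=60,threshold=25); st(f'push1 {h}')
    h=bot.movel(T(55,14,149),max_speed=25,threshold=10); s=st(f'push2 {h}')
    print('local y',(-s_*(s['tcp_pos'][0]-t0[0])+c_*(s['tcp_pos'][1]-t0[1])))
E
```

```text
above 12.78 tcp [ 555.7 -143.8  230.4] yaw 1.23 q6 1.53 F [-0.9  1.2 -0.6] M [ 0.02 -0.01  0.05] op 0.0 gf 0.0
down False 13.94 tcp [ 556.  -144.2  149.6] yaw 1.229 q6 1.53 F [ 0.5  1.3 -0.3] M [-0.02 -0.01 -0.  ] op -0.001 gf 0.0
push1 False 15.93 tcp [592.4 -40.2 148.9] yaw 1.229 q6 1.72 F [-1.2 -1.8 -0.2] M [-0.24  0.14  0.04] op -0.0 gf 0.6
push2 True 16.93 tcp [600.5 -16.3 148.5] yaw 1.229 q6 1.765 F [0.6 0.3 0.3] M [-0.   -0.06 -0.08] op 0.0 gf 0.1
local y 5.314566834153739
```

```bash
python3 - <<'E'
from h import *
ly=lambda s:round(float(-s_*(s['tcp_pos'][0]-t0[0])+c_*(s['tcp_pos'][1]-t0[1])),2)
for k in range(2):
    h=bot.movel(T(55,14,149),max_speed=12,threshold=15); s=st(f'press {h}'); print(ly(s))
bot.movel(T(55,-12,149),max_speed=60); bot.movel(T(55,-12,235),max_speed=150)
bot.move_ptp([485,-30,390],[np.pi,0,th+np.pi]); bot.dwell(.3)
m=imaging.camera_model('wrist'); im=imaging.capture('wrist'); st()
for x,y in [(-20,-45),(-20,85),(130,85),(130,-45)]: cv2.circle(im,tuple(int(round(k)) for k in proj(m,T(x,y,138))),3,(0,0,255),1)
cv2.imwrite('pics/w3.png',im)
E
```

```text
press True 17.48 tcp [599.6 -16.3 147.7] yaw 1.226 q6 1.774 F [-0.  -1.   0.8] M [-0.2  -0.04 -0.05] op -0.002 gf 0.5
5.12
press True 17.98 tcp [599.1 -16.3 147.1] yaw 1.224 q6 1.782 F [-0.4 -1.6  1. ] M [-0.22 -0.    0.  ] op -0.001 gf 0.6
4.85
 20.93 tcp [485.  -30.  389.8] yaw 2.8 q6 0.128 F [ 0.1 -0.8  0.1] M [-0.    0.02 -0.02] op -0.0 gf 0.0
```

View pics/w3.png

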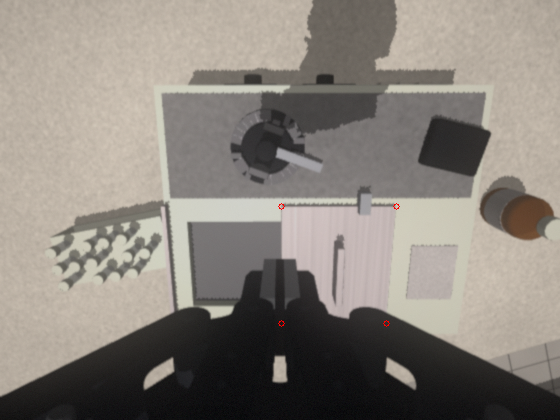

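The cover's edges are on the full-open marks at (281,207) and (396,207), and three presses stopped at the same place. The knob is still open with its tabs out, and the timer, rack and bottle are where they were.

```bash
python3 -c "
from bench import bot
print(bot.sign_off())"
```

```text
the job is handed in; nothing more can be done
None
```

The centrifuge is open and the job is handed in at about 21 s: knob turned to its stop with both tabs sprung back out, cover pushed fully open against its stop, and the timer, rack and bottle not touched.

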